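File a tissue block behind the sloping file's locked follower

TASK

File the blue tissue block that stands alone on the aluminium cold plate: holding the follower's orange thumb button down, slide the follower of the sloping block file back up its rail to make a wide gap, then set the block down square on the sloping channel floor behind the row (tilted like the others, not dropped), its slanted writing face to the low front end. Then hold the button down again, bring the follower down snugly against the row so that all six blocks stand together, square to the floor, and let the button go so that it locks. Never force the locked follower, and leave the other things on the bench where they are.

Things in the scene. Friction and masses are not known exactly. Their poses are not given: they have to be found in the camera images.
- rack: Stand of the block file: bent dark steel rods, 52 mm wide, about 155 mm long, fixed to the worktop. Origin at the middle of its footprint on the worktop; x points from the low front end to the high rear end, z up. The gripper needs no contact with it.
- tray: White channel of the block file, fixed on the rack at a 30 degree slope. Origin on its floor, mid-width, at the inner face of the front plate (low end, 38 mm tall). x runs up the slope (164 mm long), y across, z square to the floor. Inside 34 mm wide; side walls, and toothed rails outside them (47 mm overall), rise only 8 mm. The five filed blocks fill x = 0 to 37 mm; six end at 44 mm.
- follower_slide (a joint): Travel of the follower up the tray's +x, 0 to 0.072 m; its pusher face is at tray x = 0.039 + this value. Locked by teeth every 6 mm (near 0, 6, 12 ... mm) unless the button is down; unlocked it runs easily (about 1 N) and creeps down the slope by its own weight. Blocks and fingers need it opened by 45 to 70 mm. With six blocks it meets the row at about 0.005 m.
- button (a joint): How far the thumb button is pressed, 0 to 0.009 m, along the tray's -z (square to the sloping floor). Spring return: it starts to move at about 5 N and takes about 9.5 N at the bottom, a hard stop. The follower is free when it is pressed more than 3.5 mm: 5 to 7 mm is a good depth; on release it may shift up to 6 mm down the slope to the next tooth and lock.
- follower: Black carriage, 51 mm long, 54 mm wide, straddling the rail, with the button. Origin on the channel floor below the middle of its pusher face; axes as the tray. Steel pusher plate 4 mm thick, 36 mm wide, 38 mm tall; deck top at 13.5 mm. Behind the button a thumb stop, 28 mm tall, 42 mm from the plate: fingertips on the button push the carriage by friction or against plate or stop.
- button_top (a point): Centre of the top of the orange ribbed thumb button (26 mm along the rail, 22 mm across), 25 mm above the channel floor when up, 26 mm up the slope from the pusher face. Axes as the tray. Travels with follower and button. Press with closed fingers, square to the slope.
- cold_plate: Plain aluminium cold plate with black side grips, 134 mm (x) x 113 mm (y), fixed; flat top 16 mm above the worktop. Origin at the centre of its underside.
- new_block: Tissue cassette with its wax block, light blue plastic, standing upright on the cold plate, alone: the one to be filed. 7.3 mm thick (x) x 29 mm wide (y) x 40 mm tall (z); origin at the centre of its underside; its slanted writing face, at the top, looks to its -x. 30 to 55 g. Pinch it across its 29 mm width.
- petri: Covered petri dish, 61 mm across, 15 mm tall; bystander.
- forceps: Steel forceps lying flat, 116 mm long; bystander.
- timer: White bench timer, 40 x 68 x 62 mm; bystander.
- reagent_amber: Amber reagent bottle, 56 mm across, 112 mm tall; bystander.
- mold: Small steel base mould, 34 x 26 x 13 mm; bystander.
- block0: Tissue cassette with its wax block, light blue plastic, number 1 of the five already in the file, counted from the front plate. 7.3 mm thick (x) x 29 mm wide (y) x 40 mm tall (z); origin at the centre of its underside; its slanted writing face, at the top, looks to its -x.
- block1: Tissue cassette with its wax block, light blue plastic, number 2 of the five already in the file, counted from the front plate. 7.3 mm thick (x) x 29 mm wide (y) x 40 mm tall (z); origin at the centre of its underside; its slanted writing face, at the top, looks to its -x.
- block2: Tissue cassette with its wax block, light blue plastic, number 3 of the five already in the file, counted from the front plate. 7.3 mm thick (x) x 29 mm wide (y) x 40 mm tall (z); origin at the centre of its underside; its slanted writing face, at the top, looks to its -x.
- block3: Tissue cassette with its wax block, light blue plastic, number 4 of the five already in the file, counted from the front plate. 7.3 mm thick (x) x 29 mm wide (y) x 40 mm tall (z); origin at the centre of its underside; its slanted writing face, at the top, looks to its -x.
- block4: Tissue cassette with its wax block, light blue plastic, number 5 of the five already in the file, counted from the front plate. 7.3 mm thick (x) x 29 mm wide (y) x 40 mm tall (z); origin at the centre of its underside; its slanted writing face, at the top, looks to its -x.
Mind the look-alikes: they are no part of the job. What is shaped like the new_block but red is not meant. What is shaped like the block4 but green is not meant.

How it is judged:
On the way, in this order (a step that is already met when the one before it is completed fails the run):
1. with the thumb button held down, the follower is slid up its rail, more than 35 mm open (value of joint button above 0.003 m and value of joint follower_slide above 0.035 m), for 0.1 s.
2. still in the fingers, the new block is set down square on the channel floor (within 0.17 rad of the tray's normal) between the row and the open follower (angle between the z axis of new_block and the z axis of tray, either way round below 0.17 rad and z of new_block in the frame of tray between -0.005 and 0.006 m and x of new_block in the frame of tray between 0.033 and 0.105 m and y of new_block in the frame of tray between -0.01 and 0.01 m and contact force between the fingers and new_block above 0.3 N and value of joint follower_slide above 0.025 m), for 0.05 s.
3. the new block stands or leans on the channel floor between the row and the open follower, let go by the fingers (x of new_block in the frame of tray between 0.033 and 0.105 m and y of new_block in the frame of tray between -0.01 and 0.01 m and z of new_block in the frame of tray between -0.005 and 0.01 m and contact force between the fingers and new_block below 0.05 N and value of joint follower_slide above 0.025 m), for 0.2 s.
At the end, for the whole second after the job is handed in: Follower joint below 10 mm, button pressed less than 2.5 mm. New block at rest, last in the row: foot 33-47 mm from the front plate, within 8 mm of the middle, on the floor (6 mm), square within 0.25 rad, slanted face to the low end. All six upright within 0.2 rad, the five others in order (value of joint follower_slide below 0.01 m and value of joint button below 0.0025 m and x of new_block in the frame of tray between 0.033 and 0.047 m and angle between the x axis of new_block and the x axis of tray, either way round below 0.25 rad and angle between new_block's own x axis and vertical below 1.4 rad and linear speed of new_block below 0.02 m/s and angle between the z axis of each of new_block, block0, block1, block2, block3, block4 and the z axis of tray, either way round below 0.2 rad and z of each of new_block, block0, block1, block2, block3, block4 in the frame of tray below 0.006 m and y of new_block in the frame of tray between -0.008 and 0.008 m and x of block0 in the frame of tray below 0.01 m and x of block1 in the frame of tray below 0.0176 m and x of block2 in the frame of tray below 0.0252 m and x of block3 in the frame of tray below 0.0328 m and x of block4 in the frame of tray below 0.0404 m); the robot touches nothing.
It fails at once if the follower or its button is forced with more than 60 N (contact force between the fingers and follower above 60 N).
It fails at once if the new block is dropped (falls faster than 0.7 m/s out of the fingers) (contact force between the fingers and new_block below 0.05 N and linear speed of new_block above 0.7 m/s).
It fails at once if a bystander (petri dish, forceps, timer, amber bottle or mould) is moved more than 30 mm (distance of any of petri, forceps, timer, reagent_amber, mold from where it was at the start of the episode above 0.03 m).
It also fails if it takes over 56 s, if anything falls off the work surface, if the arm or the gripper's body presses on something with over 40 N, if the wrist force passes 120 N, or if a joint passes its speed limit or range.

ROBOT

A 6-joint arm with a two-finger parallel gripper is mounted at the origin on a cart in front of the work surface, level with it; the furniture and walls round the work are solid. World frame = base frame: x ahead of the robot, y to its left, z up, the work surface at z = 0. Lengths are in m, angles in rad, forces in N, time in s.
With the tool pointing down it reaches from about 0.325 to 0.85 m from the base axis. Payload 4.4 kg.
Tool frame: the origin (TCP) lies on the centre line of the jaws, within the pads' length; the fingertips stand 8 mm ahead of it and the grasp point (between the pads) lies 11 mm behind it; z points along the fingers, y is the line along which they close (so a half turn about z gives the same grasp; the last joint's range is limited). The gripper opens to 94 mm and grips with 3 to 60 N. Pads are 16 mm wide; open, the fingers measure 119 mm over their backs; the gripper's body (75 mm by 177 mm) begins 78 mm behind the grasp point.
Start: joints at [-1.433, 0.207, 1.542, -0, 1.393, -0.15], TCP at [0.163, -0.551, 0.213] pointing down, gripper open.
Joint ranges: [-2.73, 2.73], [-0.86, 2.22], [0.23, 2.46], [-1.11, 4.25], [0.08, 2.63], [-2.82, 2.82]. Speed limits (rad/s): [2.79, 2.79, 3.14, 3.14, 3.14, 3.14].

INTERFACE

Orientations are given as a 3x3 rotation matrix whose columns are the frame's x, y, z axes.
In Python, from cell import env gives the robot as it stands. The module is installed in compiled form; this text tells all that it offers.
- The arm moves only by the shell command python3 -m jog 'ROWS' [FORCE]. ROWS is a JSON object whose one key "plan" holds a list of rows, each a list of 7 numbers: the turn, a rotation vector about the tool's x, y, z in rad, then the shift along the tool's x, y, z in cm, then the opening, from -1 (shut) to 1 (fully open). In form: {"plan": [[wx, wy, wz, x, y, z, claw], ...]}. A call has 1 to 8 rows; each row shifts and turns the commanded pose from where the row before left it, along the tool's axes as they then stand; what a row does not reach is not made up. A row lasts 1/8 s, in which the tool goes at most 62.5 mm and 10.7 degrees, less where a joint would pass 70% of its speed; a pose out of reach is approached as far as the arm can. A call with a gripper value outside its range is refused whole. The fingers move at their own pace and stop on an object; FORCE is the grip in N (left out, the last holds). Time passes only in rows, so rows that do not move let the fingers close. It gives the time, the measured TCP pose, the force, the opening and the grip force at its end, in the units of the state.
- env.sense(): the state, without advancing time (a new reading comes with each control period).
- env.snapshot(name): name is "side" or "top"; returns the picture (400x640x3 uint8, red, green, blue); there is no depth.
- env.get_calibration(name): a dict with "fx", "fy", "cx", "cy" (pixels), "position" and "attitude" of the camera in the world. Camera axes: x right, y down, z forward; pixel columns grow to the right and rows downward; lengths in m; the calibration is good to about 2 mm. A picture is of the moment at which its call begins. get_calibration takes no time and is no camera call.
- env.hand_in(): hands the job in; it is judged then, once.
The state is a dict: "clock": time; "qpos": joint angles; "dq": joint speeds; "joint_torque": joint torques, N m; "ee_pos": TCP position; "tool_rot": TCP orientation; "ft_force": force on the tool from outside, world axes, zero at the start; "ft_torque": the same for the moment, N m; "gripper_width": opening from 0.0 (shut) to 1.0 (fully open); "gripper_force": force on a finger pad.
Only numpy, scipy, OpenCV 4.12 (cv2) and the standard library are available. Lean on these libraries where they do the work, as an engineer would, in place of code of your own. Each camera call takes 0.05 s, during which the arm holds its last target. There are 200 camera calls.

## Working session

There is one attempt and no reset: what is moved stays moved. The work goes in short steps, Python scripts to look and compute and a shell command to move; the robot and the scene stay as the last step left them, time stands still between calls to the robot, and variables do not carry over. Pictures are saved under pics/ and viewed, at most 10 in all, crops included, and the job is handed in when it is done.

```bash
mkdir -p pics; python3 - <<'E'
from cell import env
import cv2,numpy as np
for n in("side","top"):
    im=env.snapshot(n);cv2.imwrite(f"pics/{n}0.png",im[:,:,::-1]);c=env.get_calibration(n);print(n,c)
print(env.sense())
E
```

```text
side {'fx': 426.06149770013144, 'fy': 426.06149770013144, 'cx': 319.69450270904105, 'cy': 200.98844785022968, 'position': array([0.03244989, 1.10638454, 0.46565871]), 'attitude': array([[-0.84512311, -0.21456721,  0.4896201 ],
       [-0.53403079,  0.29768006, -0.79132655],
       [ 0.02404259, -0.93024056, -0.36616179]])}
top {'fx': 509.1307295421562, 'fy': 509.1307295421562, 'cx': 318.5697383959825, 'cy': 196.8704858746255, 'position': array([0.28607816, 0.32026491, 1.15084271]), 'attitude': array([[-0.03453353, -0.97380168,  0.22476147],
       [-0.99940253,  0.03332897, -0.00915233],
       [ 0.00142149, -0.22494324, -0.97437083]])}
{'clock': 0.1, 'qpos': array([-1.43349485e+00,  2.07323296e-01,  1.54278732e+00, -2.57808528e-06,
        1.39350588e+00, -1.50520040e-01]), 'dq': array([ 0.0009083 , -0.00211721, -0.00350425, -0.00065957, -0.00212709,
        0.00184118]), 'joint_torque': array([-4.82325540e-04, -3.71864963e+01, -2.82293415e+01,  6.99932151e-02,
        3.11825448e-02, -5.44509248e-05]), 'ee_pos': array([ 0.16310141, -0.55064686,  0.21242471]), 'tool_rot': array([[ 9.58864457e-01,  2.83864186e-01, -2.79518899e-04],
       [ 2.83864164e-01, -9.58862409e-01,  2.00445449e-03],
       [ 3.00972676e-04, -2.00134556e-03, -9.99997952e-01]]), 'ft_force': array([ 0.2691318 , -0.87517514,  0.9265794 ]), 'ft_torque': array([-0.02452466, -0.03860537, -0.01401993]), 'gripper_force': 0.0, 'gripper_width': 1.0006240027249023}
```

View pics/side0.png

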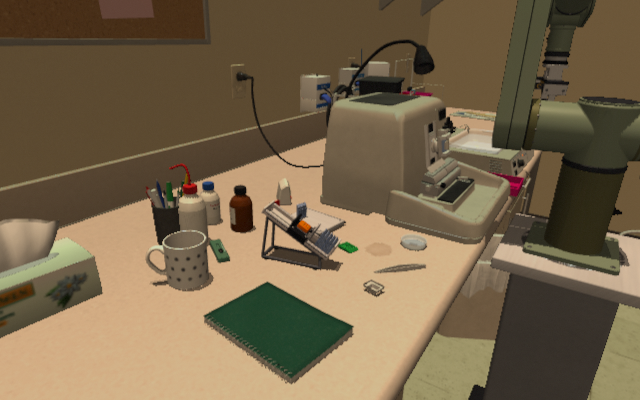

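View pics/top0.png

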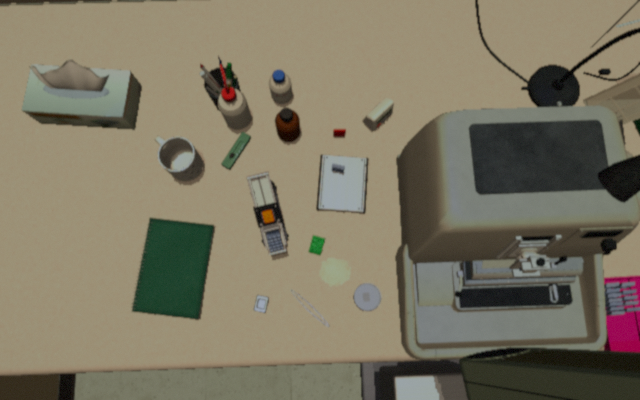

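The side view shows the sloping file at about (300,235), with a bluish block behind it near (301,210) and the amber bottle at (241,209). The top view shows the file at (267,215), the cold plate at (343,183) with a block standing at about (338,169), a tall machine at x=400–640 that the arm must pass, and the timer at (379,113).

Candidates for the new block in the top view: (338,169) on the plate, blue-grey; (340,132), red decoy; (317,244), green decoy; the five in the file at (274,240). By the description I choose (338,169), and check it with a close crop.

```bash
cat > h.py <<'E'
from cell import env
import cv2,numpy as np
C={n:env.get_calibration(n) for n in("side","top")}
def ray(n,u,v):
    c=C[n];d=np.array(c["attitude"])@[(u-c["cx"])/c["fx"],(v-c["cy"])/c["fy"],1];return np.array(c["position"]),d/np.linalg.norm(d)
def onz(n,u,v,z):
    p,d=ray(n,u,v);return p+d*(z-p[2])/d[2]
def proj(n,P):
    c=C[n];q=np.array(c["attitude"]).T@(np.array(P)-c["position"]);return np.array([c["fx"]*q[0]/q[2]+c["cx"],c["fy"]*q[1]/q[2]+c["cy"]])
def tri(a,b):
    (p,d),(q,e)=ray("top",*a),ray("side",*b)
    s=np.linalg.lstsq(np.c_[d,-e],q-p,rcond=None)[0];A,B=p+s[0]*d,q+s[1]*e
    return (A+B)/2,np.linalg.norm(A-B)
E
python3 - <<'E'
from h import *
t=cv2.imread("pics/top0.png");s=cv2.imread("pics/side0.png")
a=cv2.resize(t[145:265,240:380],None,fx=4,fy=4,interpolation=cv2.INTER_CUBIC)   # 560x480
cv2.imwrite("pics/topc.png",cv2.convertScaleAbs(a,alpha=1.3))
a=cv2.resize(s[180:280,240:380],None,fx=5.7,fy=5.7,interpolation=cv2.INTER_CUBIC)
cv2.imwrite("pics/sidec.png",cv2.convertScaleAbs(a,alpha=1.3))
for nm,uv in dict(mach_front_l=(413,248),mach_fr=(605,258),mach_back_l=(440,112)).items():
    print(nm,onz("top",*uv,.33).round(3))
print("tray machine base",onz("top",403,352,0.03).round(3),onz("top",603,350,.03).round(3))
E
```

```text
mach_front_l [0.385 0.163 0.33 ]
mach_fr [ 0.359 -0.145  0.33 ]
mach_back_l [0.618 0.098 0.33 ]
tray machine base [0.203 0.143 0.03 ] [ 0.192 -0.28   0.03 ]
```

View pics/topc.png

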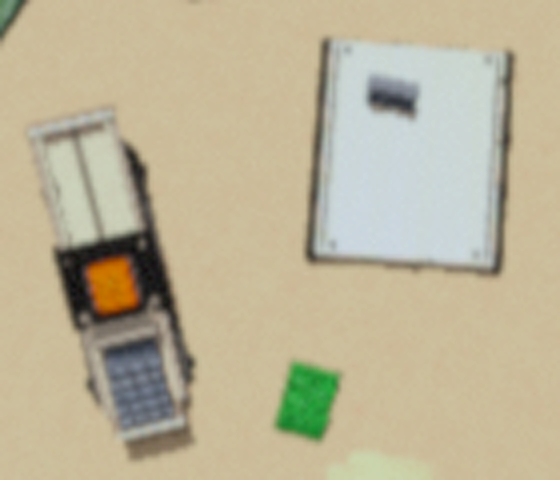

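View pics/sidec.png

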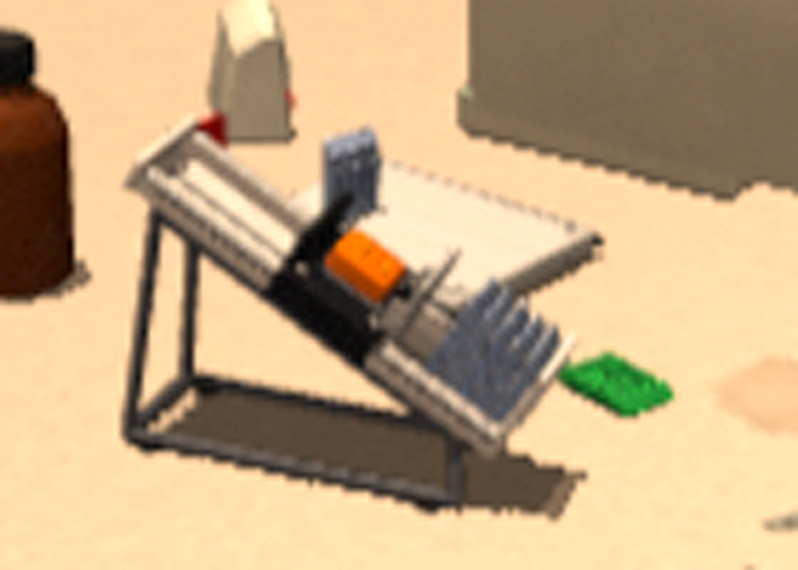

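The crop confirms it: the block standing alone is blue-grey on the plate at top (338,168) and side (302,210). The red and green ones lie elsewhere. The tray's low end faces the robot, and the filed blocks' slants face down. Now I zoom on the block for its slant direction and take corner measurements.

```bash
python3 - <<'E'
from h import *
t=cv2.imread("pics/top0.png");s=cv2.imread("pics/side0.png")
f=lambda a,k:cv2.convertScaleAbs(cv2.resize(a,None,fx=k,fy=k,interpolation=cv2.INTER_CUBIC),alpha=1.5)
A=f(t[155:185,322:354],12);B=f(s[197:227,290:322],12);D=f(s[224:260,305:347],9)
w=np.zeros((360,384*2,3),np.uint8);w[:A.shape[0],:384]=A;w[:B.shape[0],384:]=B
cv2.imwrite("pics/z.png",w)
def cen(im,lo,hi,roi):
    u0,v0,u1,v1=roi;h=cv2.cvtColor(im[v0:v1,u0:u1],cv2.COLOR_BGR2HSV);m=cv2.inRange(h,lo,hi)
    p=np.argwhere(m)[:,::-1]+[u0,v0];return p.mean(0),len(p),cv2.minAreaRect(p.astype(np.float32))
print("btn top",cen(t,(5,150,120),(20,255,255),(240,195,290,235)))
print("btn side",cen(s,(5,150,120),(20,255,255),(280,205,330,245)))
for n,im,roi in(("top",t,(325,158,352,180)),("side",s,(294,198,312,222))):
    print("blk",n,cen(im,(100,45,40),(130,255,220),roi))
# plate contour (top)
h=cv2.cvtColor(t[145:225,305:380],cv2.COLOR_BGR2HSV);m=cv2.inRange(h,(0,0,120),(180,40,255));c,_=cv2.findContours(m,0,1);c=max(c,key=cv2.contourArea)
r=cv2.minAreaRect(c);bp=cv2.boxPoints(r)+[305,145];print("plate",bp.round(1),[onz("top",*p,.016).round(4) for p in bp])
E
```

```text
btn top (array([267.6, 215.8]), 115, ((267.54718017578125, 215.9151153564453), (11.675647735595703, 9.889959335327148), 74.05460357666016))
btn side (array([303.62068966, 225.1954023 ]), 87, ((303.6600341796875, 225.62001037597656), (11.80000114440918, 7.800000190734863), 36.869895935058594))
blk top (array([337.        , 169.66666667]), 3, ((336.48077392578125, 169.59616088867188), (5.099019527435303, 0.1961161345243454), 11.309932708740234))
blk side (array([nan, nan]), 0, ((0.0, 0.0), (0.0, 0.0), 0.0))
plate [[318.2 208.7]
 [321.8 154.3]
 [366.3 157.2]
 [362.7 211.6]] [array([0.5203, 0.3115, 0.016 ]), array([0.6496, 0.2986, 0.016 ]), array([0.6388, 0.1952, 0.016 ]), array([0.51  , 0.2106, 0.016 ])]<stdin>:9: RuntimeWarning: Mean of empty slice.
  ret = um.true_divide(
```

View pics/z.png

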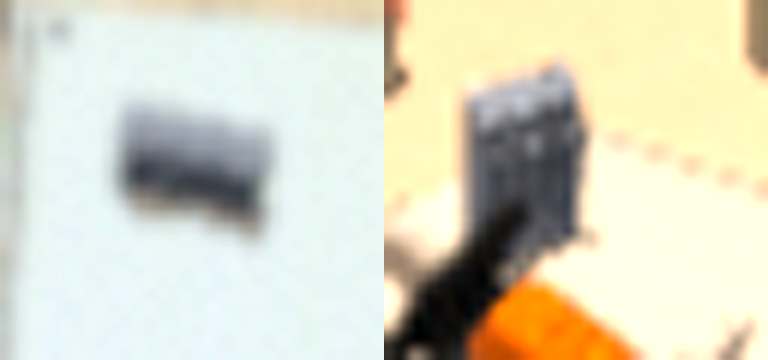

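The light slanted band and the bevelled right-hand edge in the side view (crop px 560,65 → 585,125) show the slant looking to world −x, the same way as the filed blocks. No half turn is needed. Next I triangulate the key points.

```bash
python3 - <<'E'
from h import *
t=cv2.imread("pics/top0.png");s=cv2.imread("pics/side0.png")
print("btn",tri((267.6,215.8),(303.6,225.2)))
R1,R2=tri((247,177),(262.5,212.1)),tri((268.7,172.5),(274.2,201)); F1,F2=tri((271.3,254.3),(328.6,254.6)),tri((285.8,250.5),(340.9,239.6))
print("rear",R1,R2,np.linalg.norm(R1[0]-R2[0]));print("front",F1,F2,np.linalg.norm(F1[0]-F2[0]))
# slit yaw on channel floor plane sloping 30 about button
B=tri((267.6,215.8),(303.6,225.2))[0]
for psi in(0.05,.1,.15,.2,.25,.3):
    ex=np.array([np.cos(psi)*.866,np.sin(psi)*.866,.5]);ez=np.array([-np.cos(psi)*.5,-np.sin(psi)*.5,.866]);ey=np.cross(ez,ex)
    o=[]
    for uv in((258,180),(264.5,203.75)):
        p,d=ray("top",*uv);Q=p+d*(((B-.025*ez)-p)@ez)/(d@ez);o.append((Q-B)@ey)
    o+= [((F1[0]+F2[0])/2-B)@ey,((R1[0]+R2[0])/2-B)@ey,(R1[0]+R2[0]-F1[0]-F2[0])/2@ex]
    print(psi,np.round(o,4))
g=cv2.cvtColor(t,cv2.COLOR_BGR2GRAY)[158:180,328:348];m=g<150
p=np.argwhere(m)[:,::-1]+[328,158];r=cv2.minAreaRect(p.astype(np.float32));print("blk",len(p),r,cv2.boxPoints(r).round(1))
w,V=np.linalg.eigh(np.cov(p.T));print(V[:,1],p.mean(0),np.median(g))
gs=cv2.cvtColor(s,cv2.COLOR_BGR2GRAY);print(gs[200:222,296:314])
E
```

```text
btn (array([0.49499883, 0.420543  , 0.08383109]), np.float64(0.0010457366223852415))
rear (array([0.57475249, 0.4605076 , 0.10850574]), np.float64(0.0003566996444539497)) (array([0.58021191, 0.41344164, 0.11768251]), np.float64(0.0009229673241430616)) 0.04826201651224323
front (array([0.42388789, 0.42073667, 0.03385712]), np.float64(0.012873967041639723)) (array([0.4227863 , 0.38474724, 0.0557736 ]), np.float64(0.00048077266375540006)) 0.042151923762907044
0.05 [ 0.0141  0.0058 -0.0142  0.0123  0.1689]
0.1 [ 0.0103  0.0044 -0.0106  0.0081  0.1699]
0.15 [ 0.0064  0.0029 -0.0069  0.0039  0.1706]
0.2 [ 0.0026  0.0014 -0.0032 -0.0003  0.1709]
0.25 [-1.300e-03 -1.000e-04  5.000e-04 -4.500e-03  1.708e-01]
0.3 [-0.0051 -0.0015  0.0042 -0.0087  0.1704]
blk 141 ((337.5588073730469, 168.73529052734375), (14.425877571105957, 10.304197311401367), 12.52880859375) [[329.4 172.2]
 [331.6 162.1]
 [345.7 165.3]
 [343.5 175.3]]
[-0.93261175 -0.36088131] [337.60992908 168.76595745] 161.0
[[171 171 172 172 171 172 173 173 173 172 172 172 172 172 173 173 172 173]
 [171 170 169 170 171 172 173 173 164 171
[... 834 characters left out ...]
187 187 186 187 186 186]
 [144  82  59  45  43  38  48  45  49  52 142 182 188 188 188 187 186 186]
 [142  80  53  37  25  24  48  52  47  56 142 182 187 189 188 187 188 188]
 [142  77  37  21  15  24  50  59  55  60 143 182 187 188 188 187 187 189]
 [127  56  25  13  21  46  62  55  64  63 122 147 182 188 187 186 188 187]
 [ 86  30  14  15  36  63  68  74  85 137 153 154 183 190 189 187 187 186]
 [ 39  13  11  15  47  80  83 143 153 184 190 190 191 190 190 189 189 188]
 [ 16   8   8  42  85  82 132 179 187 188 188 189 189 191 188 189 190 190]
 [  9   7   5  43  79 100 143 161 180 188 187 188 188 188 188 189 189 190]
 [  4   7  11  23  88 117 121 124 148 165 185 188 188 188 187 187 188 189]]
```

Block and file are localised. I now check the obstacles on the swing path (machine top, lamp, bottle) and compute the tray frame.

```bash
cat >> h.py <<'E'
psi=.222
EX=np.array([np.cos(psi)*.866,np.sin(psi)*.866,.5]);EZ=np.array([-np.cos(psi)*.5,-np.sin(psi)*.5,.866]);EY=np.cross(EZ,EX)
O=np.array([.440,.409,.024])
RT=np.c_[EX,-EY,-EZ]   # tool square to the slope
from scipy.spatial.transform import Rotation as Rn
def go(P,R):
    """rows needed: turn first (tool rotvec), then shift in the new tool axes, cm"""
    s=env.sense();T=s["tool_rot"];w=Rn.from_matrix(T.T@R).as_rotvec()
    print("t",s["clock"],"q",s["qpos"].round(2),"turn",w.round(3),"shift_cm(after turn)",(R.T@(np.array(P)-s["ee_pos"])*100).round(2),"F",s["ft_force"].round(1),"w",round(s["gripper_width"],3),round(s["gripper_force"],1))
def tr(P): return np.array([EX,EY,EZ])@(np.array(P)-O)
E
python3 - <<'E'
from h import *
print("lamp",tri((622,178),(424,60)));print("lamp base",tri((553,88),(383,86)))
print("mach TL top",tri((440,112),(350,94)),tri((413,248),(440,122)), tri((400,215),(326,190)))
print("bottle top",onz("top",288,117,.112),"timer",onz("top",379,113,.06))
x=tri((267.6,215.8),(303.6,225.2))[0];print("btn tray",tr(x))
for n in C: print(n,"proj O,front top mid,rear",[proj(n,O+a*EX+b*EZ).round(1) for a,b in((0,.038),(.164,.008),(.077,.025))])
# block: top edge rear corners/top centre
for uv in((331.6,163),(344.8,165.8)): print("rear top edge",onz("top",*uv,.056))
for uv in((330.3,172),(343.3,175)): print("front foot",onz("top",*uv,.016))
print(tri((331.6,163),(297,204.5)),tri((344.8,165.8),(304,201.8)))
E
```

```text
lamp (array([ 0.470637  , -0.15117194,  0.40106092]), np.float64(0.004392088308975579))
lamp base (array([ 0.61630149, -0.1131804 ,  0.329408  ]), np.float64(0.07999679771404987))
mach TL top (array([0.60051698, 0.08837423, 0.32204191]), np.float64(0.04313014756260781)) (array([0.35315848, 0.14447284, 0.28594446]), np.float64(0.07747620489548229)) (array([0.53599395, 0.1611078 , 0.07192432]), np.float64(0.10657907765338956))
bottle top [0.70596685 0.37073354 0.112     ] timer [0.72965644 0.1651441  0.06      ]
btn tray [ 0.07857665 -0.00084994  0.0237184 ]
side proj O,front top mid,rear [array([336.9, 242.8]), array([268.7, 207.1]), array([304.6, 225.4])]
top proj O,front top mid,rear [array([276.4, 251.3]), array([256.8, 176.2]), array([267.3, 216.6])]
rear top edge [0.61550092 0.27810011 0.056     ]
rear top edge [0.60796471 0.2488287  0.056     ]
front foot [0.60595105 0.28044034 0.016     ]
front foot [0.59773576 0.25070359 0.016     ]
(array([0.61433411, 0.27767182, 0.05686633]), np.float64(0.00197457351277011)) (array([0.60922878, 0.24940684, 0.05576371]), np.float64(0.0025998865385944846))
```

```bash
python3 -m jog '{"plan": [[0,0,0,0,0,-5.5,-1],[0,0,0,0,0,-5.5,-1],[0,0,0,0,0,-5.5,-1],[0,0,0,0,0,-5.5,-1],[0,0,0,0,0,-5.5,-1],[0,0,0,0,0,-5.5,-1],[0,0,0,4.6,-3.8,0,-1],[0,0,0,4.6,-3.8,0,-1]]}' 20; python3 -m jog '{"plan": [[0,0,0,4.6,-3.8,0,-1],[0,0,0,4.6,-3.8,0,-1],[0,0,0,4.6,-3.8,0,-1],[0,0,0,4.6,-3.8,0,-1],[0,0,0,2.7,-5.5,0,-1],[0,0,0,2.7,-5.5,0,-1],[0,0,0,2.7,-5.5,0,-1],[0,0,0,2.7,-5.5,0,-1]]}'; python3 -c "
from h import *
go([.44,.32,.5],RT)"
```

```text
clock: 1.1
ee_pos: [0.2304, -0.4521, 0.5433]
tool_rot: [[0.959, 0.282, 0.0], [0.282, -0.959, 0.0], [0.0, 0.0, -1.0]]
ft_force: [0.2, -0.2, -0.7]
gripper_width: 0.186
gripper_force: 0.0
clock: 2.1
ee_pos: [0.404, -0.0108, 0.5431]
tool_rot: [[0.959, 0.283, -0.0], [0.283, -0.959, 0.0], [-0.0, -0.0, -1.0]]
ft_force: [0.7, -0.8, -0.6]
gripper_width: 0.004
gripper_force: 0.0
t 2.1 q [-0.24 -0.2   1.29  0.    2.05  1.04] turn [-0.017  0.524  0.064] shift_cm(after turn) [  7.19 -31.48   9.13] F [ 0.7 -0.8 -0.6] w 0.004 0.0
```

```bash
python3 -m jog '{"plan": [[0,0,0,1.7,-5.7,0,-1],[0,0,0,1.7,-5.7,0,-1],[0,0,0,1.7,-5.7,0,-1],[0,0,0,1.7,-5.7,0,-1],[0,0,0,1.7,-5.7,0,-1],[0,0,0,1.7,-5.7,0,-1],[0,0,0,1.7,-4,0,-1],[0,0,0,0,0,0,-1]]}'; python3 -c "
from h import *
go(O+.0785*EX+.105*EZ,RT)"
```

```text
clock: 3.1
ee_pos: [0.4096, 0.3897, 0.5405]
tool_rot: [[0.958, 0.288, -0.004], [0.288, -0.958, -0.003], [-0.005, 0.001, -1.0]]
ft_force: [0.4, -0.1, -0.5]
gripper_width: 0.003
gripper_force: 0.0
t 3.1 q [0.61 0.16 0.94 0.   2.05 1.89] turn [-0.017  0.528  0.069] shift_cm(after turn) [-15.04  -1.21  35.93] F [ 0.4 -0.1 -0.5] w 0.003 0.0
```

```bash
python3 -m jog '{"plan": [[-0.004,0.132,0.017,0,0,0,-1],[-0.004,0.132,0.017,0,0,0,-1],[-0.004,0.132,0.017,0,0,0,-1],[-0.004,0.132,0.017,0,0,0,-1],[0,0,0,-3,-0.2,5,-1],[0,0,0,-3,-0.2,5,-1],[0,0,0,-3,-0.2,5,-1],[0,0,0,0,0,0,-1]]}'; python3 -c "
from h import *
go(O+.0785*EX+.105*EZ,RT)"
```

```text
clock: 4.1
ee_pos: [0.4028, 0.3885, 0.3586]
tool_rot: [[0.85, 0.216, 0.48], [0.191, -0.976, 0.1], [0.491, 0.007, -0.871]]
ft_force: [-0.1, 0.8, -0.5]
gripper_width: 0.005
gripper_force: 0.0
t 4.1 q [ 0.77 -0.18  1.72 -0.29  1.17  2.18] turn [ 0.008  0.011 -0.001] shift_cm(after turn) [-5.35 -1.18 20.51] F [-0.1  0.8 -0.5] w 0.005 0.0
```

```bash
python3 -m jog '{"plan": [[0.008,0.011,0,-1.3,-0.3,5,-1],[0,0,0,-1.3,-0.3,5,-1],[0,0,0,-1.3,-0.3,5,-1],[0,0,0,-1.4,-0.3,5.4,-1],[0,0,0,0,0,0,-1],[0,0,0,0,0,0,-1]]}'; python3 -c "
from h import *
go(O+.0785*EX+.038*EZ,RT)
for n in C: cv2.imwrite(f'pics/a_{n}.png',env.snapshot(n)[:,:,::-1])
t=cv2.imread('pics/a_top.png');s=cv2.imread('pics/a_side.png')
A=cv2.resize(t[150:260,220:320],None,fx=4,fy=4,interpolation=2);B=cv2.resize(s[165:275,255:355],None,fx=4,fy=4,interpolation=2)
cv2.imwrite('pics/a.png',np.hstack([A,B]))"
```

```text
clock: 4.85
ee_pos: [0.4635, 0.4211, 0.1713]
tool_rot: [[0.835, 0.221, 0.504], [0.183, -0.975, 0.125], [0.519, -0.012, -0.855]]
ft_force: [-0.5, 0.4, 0.6]
gripper_width: 0.004
gripper_force: 0.0
t 4.85 q [ 0.73  0.1   1.86 -0.38  0.72  2.31] turn [-0.011 -0.022 -0.006] shift_cm(after turn) [-1.73  0.66  7.68] F [-0.5  0.4  0.6] w 0.004 0.0
```

View pics/a.png

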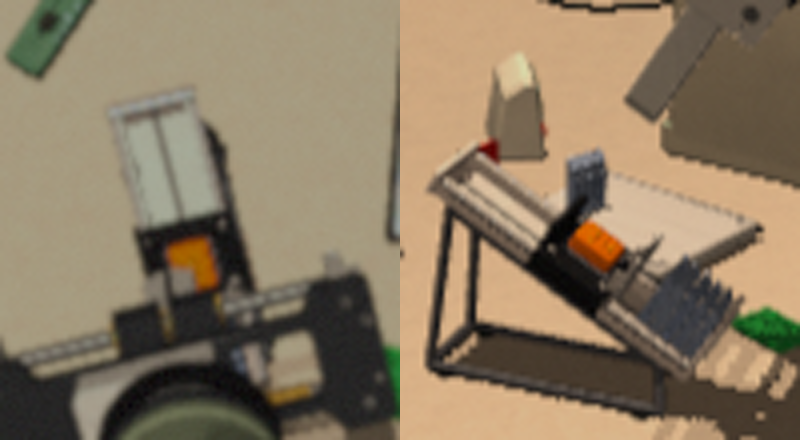

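The fingers hang above and in front of the button: tip near top (264,220), side (316,194). I'll check that against the projection, then correct.

```bash
python3 -c "
from h import *
s=env.sense();tip=s['ee_pos']+.008*s['tool_rot'][:,2]
print([proj(n,tip) for n in C],tr(tip))"; python3 -m jog '{"plan": [[-0.011,-0.022,-0.006,-0.6,0.2,1.7,-1],[0,0,0,-0.6,0.2,1.7,-1],[0,0,0,-0.5,0.2,1.7,-1],[0,0,0,0,0,0,-1],[0,0,0,0,0,0,-1]]}'; python3 -c "
from h import *
go(O+.0785*EX+.038*EZ,RT)
s=env.sense();tip=s['ee_pos']+.008*s['tool_rot'][:,2];print(tr(tip))
for n in C: cv2.imwrite(f'pics/b_{n}.png',env.snapshot(n)[:,:,::-1])
t=cv2.imread('pics/b_top.png');s=cv2.imread('pics/b_side.png')
A=cv2.resize(t[150:260,220:320],None,fx=4,fy=4,interpolation=2);B=cv2.resize(s[165:275,255:355],None,fx=4,fy=4,interpolation=2)
cv2.imwrite('pics/b.png',np.hstack([A,B]))"
```

```text
[array([315.14937848, 192.47347365]), array([262.8116905 , 221.73058138])] [0.09595276 0.0069241  0.10744651]
clock: 5.58
ee_pos: [0.4731, 0.4162, 0.1148]
tool_rot: [[0.847, 0.221, 0.484], [0.193, -0.975, 0.107], [0.496, 0.003, -0.868]]
ft_force: [0.2, -0.5, -0.4]
gripper_width: -0.001
gripper_force: 0.0
t 5.575 q [ 0.71  0.2   1.87 -0.4   0.64  2.33] turn [0.002 0.005 0.002] shift_cm(after turn) [ 0.38 -0.02  2.37] F [ 0.2 -0.5 -0.4] w -0.001 0.0
[ 0.07468764 -0.000259    0.05366196]
```

View pics/b.png

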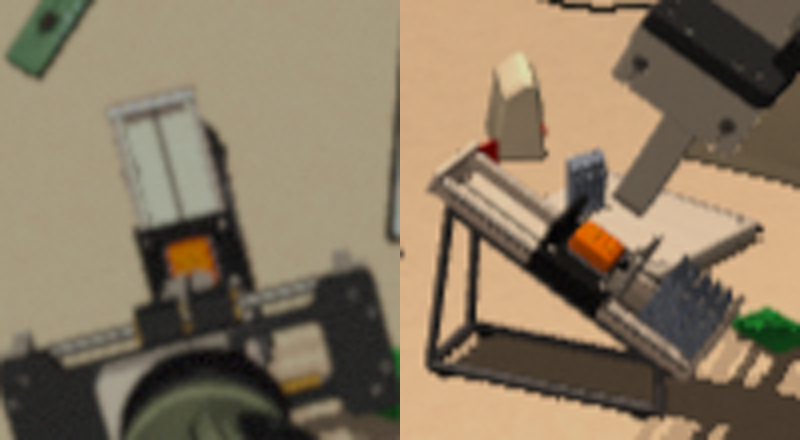

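The fingers line up over the button (crop 190,262) with the channel direction. I descend and press.

```bash
python3 -m jog '{"plan": [[0.002,0.005,0.002,0.5,0,1.2,-1],[0,0,0,0,0,1.2,-1],[0,0,0,0,0,0.3,-1],[0,0,0,0,0,0,-1]]}'; python3 -c "
from h import *
go(O+.0785*EX+.038*EZ,RT)
s=env.sense();tip=s['ee_pos']+.008*s['tool_rot'][:,2];print(tr(tip),s['ft_force']@EZ)"; python3 -m jog '{"plan": [[0,0,0,0,0,0.2,-1],[0,0,0,0,0,0.2,-1],[0,0,0,0,0,0.1,-1],[0,0,0,0,0,0,-1]]}'; python3 -c "
from h import *
s=env.sense();tip=s['ee_pos']+.008*s['tool_rot'][:,2];print(tr(tip),s['ft_force']@EZ,s['ft_force']@EX)"
```

```text
clock: 6.18
ee_pos: [0.4901, 0.4197, 0.0925]
tool_rot: [[0.845, 0.22, 0.487], [0.191, -0.976, 0.109], [0.499, 0.001, -0.867]]
ft_force: [-1.5, -1.0, 3.1]
gripper_width: 0.002
gripper_force: 1.6
t 6.175 q [ 0.69  0.26  1.85 -0.42  0.59  2.34] turn [0.001 0.002 0.   ] shift_cm(after turn) [-0.01 -0.06 -0.43] F [-1.5 -1.   3.1] w 0.002 1.6
[ 0.07858542 -0.00057996  0.02567024] 3.517310897852657
clock: 6.68
ee_pos: [0.4922, 0.4202, 0.0888]
tool_rot: [[0.845, 0.22, 0.487], [0.191, -0.976, 0.109], [0.499, 0.001, -0.867]]
ft_force: [-3.9, -0.6, 6.6]
gripper_width: 0.006
gripper_force: 3.9
[ 0.07862582 -0.00056167  0.02142263] 7.66246070103128 -0.10776663178899204
```

```bash
python3 -m jog '{"plan": [[0,0,0,0,0,0.1,-1],[0,0,0,0.3,0,0,-1],[0,0,0,0.5,0,0,-1],[0,0,0,0.7,0,0,-1],[0,0,0,0,0,0,-1]]}'; python3 -c "
from h import *
s=env.sense();tip=s['ee_pos']+.008*s['tool_rot'][:,2];print(tr(tip),s['ft_force']@EZ,s['ft_force']@EX)
go(O+.0785*EX+.038*EZ,RT)
im=env.snapshot('side');h=cv2.cvtColor(im[195:250,270:330],cv2.COLOR_RGB2HSV);m=cv2.inRange(h,(5,150,120),(20,255,255));print(np.argwhere(m).mean(0)[::-1]+[270,195],m.sum()/255, [proj('side',O+(.0785+a)*EX+.02*EZ) for a in(0,.015)])"
```

```text
clock: 7.3
ee_pos: [0.5059, 0.4233, 0.096]
tool_rot: [[0.845, 0.22, 0.488], [0.191, -0.976, 0.109], [0.5, 0.001, -0.866]]
ft_force: [-3.9, -2.0, 7.8]
gripper_width: 0.002
gripper_force: 4.1
[ 0.0944337  -0.00060045  0.02063363] 8.83925593212898 0.20439757173908069
t 7.3 q [ 0.68  0.28  1.82 -0.4   0.6   2.31] turn [ 0.001  0.    -0.   ] shift_cm(after turn) [-1.59 -0.06 -0.94] F [-3.9 -2.   7.8] w 0.002 4.1
[289.83333333 215.91666667] 12.0 [array([302.8955249 , 226.66715506]), array([297.28040554, 222.49805111])]
```

```bash
python3 -m jog '{"plan": [[0,0,0,0.7,0,0,-1],[0,0,0,0.7,0,0,-1],[0,0,0,0.7,0,0,-1],[0,0,0,0.7,0,0,-1],[0,0,0,0.4,0,0,-1],[0,0,0,0,0,0,-1],[0,0,0,0,0,0,-1]]}'; python3 -c "
from h import *
s=env.sense();tip=s['ee_pos']+.008*s['tool_rot'][:,2];print(tr(tip),s['ft_force']@EZ,s['ft_force']@EX)
im=env.snapshot('side');cv2.imwrite('pics/c.png',cv2.resize(im[165:275,245:355,::-1],None,fx=5,fy=5,interpolation=2))"
```

```text
clock: 8.22
ee_pos: [0.5327, 0.4291, 0.1118]
tool_rot: [[0.845, 0.22, 0.487], [0.191, -0.976, 0.109], [0.499, 0.001, -0.866]]
ft_force: [-4.3, -2.4, 6.7]
gripper_width: 0.002
gripper_force: 4.1
[ 0.12604145 -0.00076693  0.02060013] 8.129253317462757 -0.7398961320144899
```

View pics/c.png

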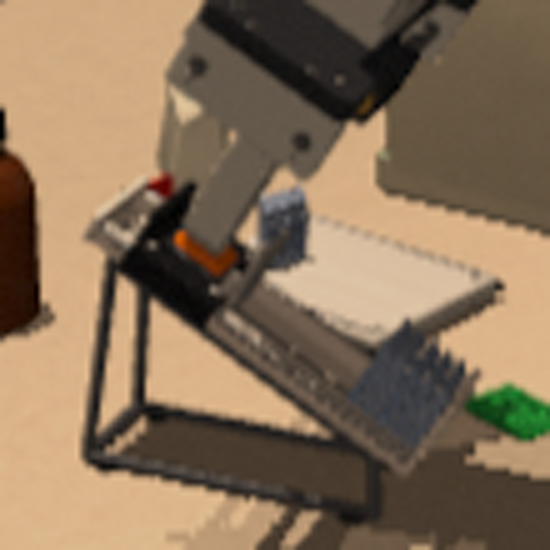

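The follower is open, with the plate far from the row (crop 250,270) and the button under the fingers. I lift off and head for the block.

```bash
python3 -m jog '{"plan": [[0,0,0,0,0,-2,-1],[0,0,0,0,0,-5,-1],[0,0,0,0,0,-5,0],[0,-0.13,0,0,0,0,0],[0,-0.13,0,0,0,0,0],[0,-0.13,0,0,0,0,0],[0,-0.13,0,0,0,0,0],[0,0,0,0,0,0,0]]}'; cat >> h.py <<'E'
def RD(a): return np.array([[np.cos(a),np.sin(a),0],[np.sin(a),-np.cos(a),0],[0,0,-1.]])
E
python3 -c "
from h import *
go([.608,.264,.12],RD(-.23))"
```

```text
clock: 9.28
ee_pos: [0.4759, 0.4157, 0.2134]
tool_rot: [[0.976, 0.218, 0.002], [0.218, -0.976, -0.001], [0.001, 0.001, -1.0]]
ft_force: [-0.2, 0.1, -0.6]
gripper_width: 0.501
gripper_force: 0.0
t 9.275 q [ 0.58  0.33  1.39 -0.    1.42  1.93] turn [ 0.001 -0.002  0.45 ] shift_cm(after turn) [16.32 11.76  9.34] F [-0.2  0.1 -0.6] w 0.501 0.0
```

```bash
python3 -m jog '{"plan": [[0,0,0.15,0,0,0,0],[0,0,0.15,0,0,0,0],[0,0,0.15,0,0,0,0],[0,0,0,4,3,1.5,0],[0,0,0,4,3,1.5,0],[0,0,0,4,3,2.5,0],[0,0,0,4.3,2.8,3.8,0],[0,0,0,0,0,0,0]]}'; python3 -m jog '{"plan": [[0,0,0,0,0,0,0]]}' >/dev/null;python3 -c "
from h import *
for n in C: cv2.imwrite(f'pics/d_{n}.png',env.snapshot(n)[:,:,::-1])
go([.608,.264,.038],RD(-.23))
t=cv2.imread('pics/d_top.png');s=cv2.imread('pics/d_side.png')
A=cv2.resize(t[130:220,300:390],None,fx=4.4,fy=4.4,interpolation=2);B=cv2.resize(s[160:250,265:355],None,fx=4.4,fy=4.4,interpolation=2)
cv2.imwrite('pics/d.png',np.hstack([A,B]))"
```

```text
clock: 10.28
ee_pos: [0.6037, 0.2613, 0.1181]
tool_rot: [[0.973, -0.23, -0.005], [-0.23, -0.973, -0.003], [-0.004, 0.004, -1.0]]
ft_force: [-0.5, 0.5, -0.1]
gripper_width: 0.499
gripper_force: 0.0
t 10.5 q [ 0.28  0.46  1.4  -0.    1.28  2.08] turn [-0.002 -0.004  0.004] shift_cm(after turn) [0.32 0.2  8.65] F [ 0.6  0.1 -0.4] w 0.503 0.0
```

View pics/d.png

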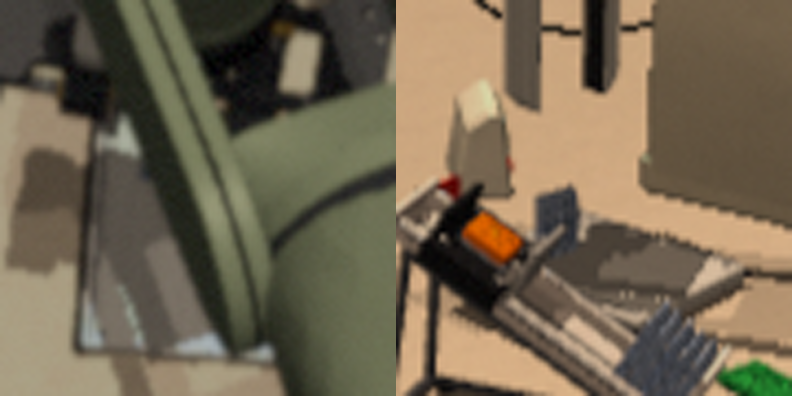

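The follower has stayed locked open (side crop 495,235). The open fingers straddle the block from above (crop 522 and 600, block at 557). I descend and grip.

```bash
python3 -m jog '{"plan": [[0,0,0.004,0.3,0.2,2.5,0],[0,0,0,0,0,2.5,0],[0,0,0,0,0,2,0],[0,0,0,0,0,1.6,0],[0,0,0,0,0,0,0],[0,0,0,0,0,0,-0.2],[0,0,0,0,0,0,-0.4],[0,0,0,0,0,0,-0.6]]}' 15; python3 -m jog '{"plan": [[0,0,0,0,0,0,-0.6],[0,0,0,0,0,0,-0.6]]}';python3 -c "
from h import *
go([.608,.264,.038],RD(-.23))"
```

```text
clock: 11.5
ee_pos: [0.6093, 0.2627, 0.0382]
tool_rot: [[0.973, -0.23, 0.004], [-0.23, -0.973, 0.001], [0.004, -0.002, -1.0]]
ft_force: [0.1, 1.0, 2.0]
gripper_width: 0.307
gripper_force: 15.0
clock: 11.75
ee_pos: [0.6093, 0.2627, 0.0381]
tool_rot: [[0.973, -0.23, 0.004], [-0.23, -0.973, 0.0], [0.004, -0.001, -1.0]]
ft_force: [-0.6, 0.3, 5.2]
gripper_width: 0.301
gripper_force: 15.0
t 11.75 q [ 0.28  0.56  1.44 -0.    1.13  2.08] turn [-0.001 -0.004 -0.002] shift_cm(after turn) [-0.16 -0.1   0.01] F [-0.6  0.3  5.2] w 0.301 15.0
```

Gripped (28.3 mm wide, as expected). Lift, turn and carry it.

```bash
python3 -m jog '{"plan": [[0,0,0,0,0,-1.5,-0.6],[0,0,0,0,0,-4.5,-0.6],[0,0,0,0,0,-5.5,-0.6],[0,0,0,0,0,-5.5,-0.6],[0,0,-0.15,0,0,0,-0.6],[0,0,-0.15,0,0,0,-0.6],[0,0,-0.152,0,0,0,-0.6],[0,0,0,0,0,0,-0.6]]}';  python3 -c "
from h import *
go(O+.052*EX+.12*EZ,RT)
go(O+.052*EX+.12*EZ,RD(.222))"
```

```text
clock: 12.75
ee_pos: [0.6076, 0.2623, 0.207]
tool_rot: [[0.976, 0.216, 0.002], [0.216, -0.976, -0.0], [0.001, 0.001, -1.0]]
ft_force: [0.9, 0.4, -0.9]
gripper_width: 0.304
gripper_force: 15.0
t 12.75 q [ 0.28  0.39  1.32 -0.    1.43  1.63] turn [ 0.002  0.522 -0.004] shift_cm(after turn) [-15.31 -17.99  -2.71] F [ 0.9  0.4 -0.9] w 0.304 15.0
t 12.75 q [ 0.28  0.39  1.32 -0.    1.43  1.63] turn [ 0.001 -0.001 -0.004] shift_cm(after turn) [-14.62 -18.     5.31] F [ 0.9  0.4 -0.9] w 0.304 15.0
```

```bash
python3 -m jog '{"plan": [[0,0,0,-3.6,-4.5,0,-0.6],[0,0,0,-3.6,-4.5,0,-0.6],[0,0,0,-3.6,-4.5,0,-0.6],[0,0,0,-3.8,-4.5,0,-0.6],[0,0.13,0,0,0,0,-0.6],[0,0.13,0,0,0,0,-0.6],[0,0.13,0,0,0,0,-0.6],[0,0.132,0,0,0,0,-0.6]]}'; python3 -m jog '{"plan": [[0,0,0,0,0,0,-0.6],[0,0,0,0,0,0,-0.6]]}' >/dev/null; python3 -c "
from h import *
go(O+.052*EX+.06*EZ,RT)"
```

```text
clock: 13.75
ee_pos: [0.4261, 0.4064, 0.2074]
tool_rot: [[0.843, 0.216, 0.492], [0.185, -0.976, 0.11], [0.505, -0.002, -0.863]]
ft_force: [0.4, -0.7, -0.2]
gripper_width: 0.305
gripper_force: 15.0
t 14.0 q [ 0.76 -0.    1.88 -0.36  0.84  2.3 ] turn [ 0.001 -0.    -0.003] shift_cm(after turn) [-2.84  0.07 10.56] F [-0.1 -0.4 -0.9] w 0.303 15.0
```

```bash
python3 -m jog '{"plan": [[0,0,-0.003,-0.7,0,2,-0.6],[0,0,0,-0.7,0,2,-0.6],[0,0,0,-0.7,0.1,2.3,-0.6],[0,0,0,-0.7,0,2.2,-0.6],[0,0,0,0,0,0,-0.6],[0,0,0,0,0,0,-0.6]]}'; python3 -c "
from h import *
go(O+.052*EX+.022*EZ,RT)
for n in C: cv2.imwrite(f'pics/e_{n}.png',env.snapshot(n)[:,:,::-1])
s=cv2.imread('pics/e_side.png')
B=cv2.resize(s[190:270,265:345],None,fx=7,fy=7,interpolation=2)
cv2.imwrite('pics/e.png',cv2.convertScaleAbs(B,alpha=1.4))
c=lambda x,y,z:((proj('side',O+x*EX+y*EY+z*EZ)-[265,190])*7).round()
p=tr(env.sense()['ee_pos']);print(p,'foot +y front/rear',c(p[0]-.00365,.0145,p[2]-.022),c(p[0]+.00365,.0145,p[2]-.022),'row end top',c(.037,.0145,.04),'wall top',c(.037,.0235,.008),'face',c(.1,.018,.038))"
```

```text
clock: 14.75
ee_pos: [0.4459, 0.4099, 0.1204]
tool_rot: [[0.844, 0.219, 0.49], [0.19, -0.976, 0.109], [0.502, 0.001, -0.865]]
ft_force: [0.6, 0.4, -0.4]
gripper_width: 0.304
gripper_force: 15.0
t 14.75 q [ 0.74  0.15  1.92 -0.43  0.65  2.38] turn [ 0.001 -0.002 -0.   ] shift_cm(after turn) [-0.14 -0.04  5.85] F [ 0.6  0.4 -0.4] w 0.304 15.0
[ 0.0533351 -0.0001706  0.0810006] foot +y front/rear [388. 241.] [368. 226.] row end top [391. 311.] wall top [328. 398.] face [214. 195.]
```

View pics/e.png

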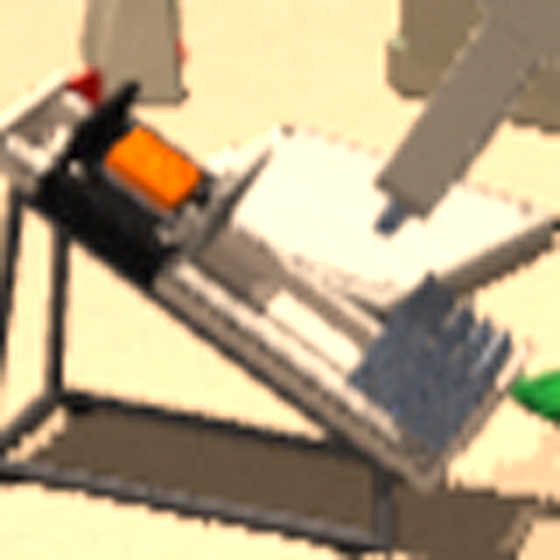

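The held foot shows at crop (388,228), within about 2 mm of where it should be. The gap behind the row (350,380)–(430,280) is wide. I lower it.

```bash
python3 -m jog '{"plan": [[0,0,0,-0.4,0,1.5,-0.6],[0,0,0,0,0,1.5,-0.6],[0,0,0,0,0,1.3,-0.6],[0,0,0,0,0,0.9,-0.6],[0,0,0,0,0,0.2,-0.6],[0,0,0,0,0,0,-0.6]]}'; python3 -c "
from h import *
s=env.sense();print(tr(s['ee_pos']),s['ft_force']@EZ,s['ft_force']@EX,s['ft_force']@EY)"
python3 -m jog '{"plan": [[0,0,0,0,0,0.15,-0.6],[0,0,0,0,0,0.15,-0.6],[0,0,0,0,0,0,-0.6]]}'; python3 -c "
from h import *
s=env.sense();print(tr(s['ee_pos']),s['ft_force']@EZ,s['ft_force']@EX,s['ft_force']@EY)"
```

```text
clock: 15.6
ee_pos: [0.4675, 0.4143, 0.0701]
tool_rot: [[0.844, 0.22, 0.488], [0.192, -0.975, 0.108], [0.5, 0.002, -0.866]]
ft_force: [0.1, 0.9, -0.7]
gripper_width: 0.305
gripper_force: 15.0
[ 0.0472601  -0.00085721  0.02590506] -0.7107959662961822 -0.07144649201784409 0.8282123801288767
clock: 15.98
ee_pos: [0.4687, 0.415, 0.069]
tool_rot: [[0.844, 0.221, 0.489], [0.192, -0.975, 0.109], [0.501, 0.002, -0.865]]
ft_force: [-5.1, -3.0, 7.6]
gripper_width: 0.307
gripper_force: 15.0
[ 0.04787813 -0.00050984  0.02433348] 9.37292747567641 -1.075152515503698 -1.8356560198049485
```

The firm contact is at floor height (z ≈ 24 mm against an expected 22.5 mm; a wall would give 30 mm), with the force square to the floor. I let go and withdraw.

```bash
python3 -m jog '{"plan": [[0,0,0,0,0,0,-0.6],[0,0,0,0,0,0,-0.35],[0,0,0,0,0,0,-0.2],[0,0,0,0,0,0,-0.1],[0,0,0,0,0,0,-0.1],[0,0,0,0,0,-2,-0.1],[0,0,0,0,0,-3,-0.1],[0,0,0,0,0,-5,-0.1]]}'; python3 -c "
from h import *
go(O+.12*EX+.08*EZ,RT)
im=env.snapshot('side')
cv2.imwrite('pics/f.png',im[:,:,::-1]);a=cv2.imread('pics/side0.png')
g=im[214:262,285:345].astype(int);bl=(g[:,:,2]-g[:,:,0]>8)&(g.sum(2)<420)
for r in bl[::2]: print(''.join('#' if x else '.' for x in r))
h=cv2.cvtColor(im[185:250,255:330],cv2.COLOR_RGB2HSV);m=cv2.inRange(h,(5,150,120),(20,255,255));uv=np.argwhere(m).mean(0)[::-1]+[255,185];print(uv,m.sum()/255)
p,d=ray('side',*uv);Q=p+d*((O+.022*EZ-p)@EZ)/(d@EZ);print('button',tr(Q))
p,d=ray('side',303.6,225.2);Q=p+d*((O+.022*EZ-p)@EZ)/(d@EZ);print('before',tr(Q))"
```

```text
clock: 16.98
ee_pos: [0.419, 0.4029, 0.1531]
tool_rot: [[0.846, 0.22, 0.486], [0.192, -0.976, 0.107], [0.498, 0.003, -0.867]]
ft_force: [0.0, -0.4, 0.1]
gripper_width: 0.45
gripper_force: 0.0
t 16.975 q [ 0.77  0.06  1.95 -0.4   0.73  2.36] turn [0.003 0.003 0.001] shift_cm(after turn) [ 7.43 -0.13  4.27] F [ 0.  -0.4  0.1] w 0.45 0.0
............................................................
............................................................
............................................................
............................................................
............................................................
............................................................
............................................................
............................................................
............................................................
............................................................
............................................................
............................................................
............................................................
.........................................##.................
........................................##..................
.......................................#..................#.
.....................................###.................###
....................................##.....................#
............................................................
............................................................
............................................................
............................................................
............................................................
............................................................
[286.19565217 212.7826087 ] 92.0
button [ 0.12518029 -0.00161364  0.02199903]
before [ 0.07928511 -0.00322715  0.02199903]
```

```bash
python3 - <<'E'
from h import *
a=cv2.imread('pics/e_side.png',0).astype(int);b=cv2.imread('pics/f.png',0).astype(int)
print("before/after grey, rows 226-258 cols 308-342 (dark #, mid +)")
f=lambda v:'#' if v<85 else '+' if v<115 else '.'
for r in range(224,260): print(r,''.join(map(f,a[r,306:342])),''.join(map(f,b[r,306:342])))
q=lambda x,z:proj('side',O+x*EX+.0145*EY+z*EZ).round(1)
print('block square at .048: foot f/r, top f/r',q(.044,0),q(.0515,0),q(.044,.04),q(.0515,.04),'row end',q(.037,.008),q(.037,.04))
E
```

```text
before/after grey, rows 226-258 cols 308-342 (dark #, mid +)
224 ................................+### ................................+###
225 ..............................+##### ..............................+#####
226 ............................+####### ............................+#######
227 ..........................+########. ..........................+########.
228 ........................+########... .................#......+########...
229 +...................#.++#######..... +...............##..+.++#######.....
230 ++.................+#########....... ++.............###.+##+######.......
231 ++++..............#########......... ++++..........###++###+####.........
232 .++++....+......+########++......... .++++....+..+###++###++##...........
233 ...+++....+++..+########++.......... ...+++....+#####+###++##+...........
234 ....++++...+############+#+......... ....++++..+########++###+#+.........
235 .....++++...+##########+###......... .....+++++#########+###++##.........
236 ......++++...+#############+#....... ......+++###++########++###.+.......
237 ........++++.+#######
[... 1200 characters left out ...]
+....####++++.........
253 ############++#########+++.......... ############++##...++#++++..........
254 #############+#########+............ #############+###.....++............
255 ##############++######+............. ##############++##+....+............
256 ################++###++............. ################++##.++.............
257 #################+###++............. #################+###++.............
258 ##################++++#............. ##################+++++.............
259 ###################++##+#+.......... ###################++##+............
block square at .048: foot f/r, top f/r [308.9 245.7] [306.1 243.5] [318.2 232.5] [315.3 230.3] row end [313.4 245. ] [320.9 234.5]
```

The new block now stands just behind the row, foot near (311,241) and top near (323,228), almost square, and the button sits at tray x ≈ 0.125. Back to the button.

```bash
python3 -m jog '{"plan": [[0.003,0.003,0.001,3.9,0,0,-1],[0,0,0,3.9,-0.1,0,-1],[0,0,0,0,0,2,-1],[0,0,0,0,0,3,-1],[0,0,0,0,0,2.4,-1],[0,0,0,0,0,0,-1],[0,0,0,0,0,0,-1]]}'; python3 -c "
from h import *
go(O+.124*EX+.0336*EZ,RT)
s=env.sense();print(tr(s['ee_pos']),s['ft_force']@EZ,s['ft_force']@EX)"
```

```text
clock: 17.9
ee_pos: [0.522, 0.4283, 0.1299]
tool_rot: [[0.843, 0.221, 0.491], [0.191, -0.975, 0.113], [0.504, -0.001, -0.864]]
ft_force: [-0.4, 0.5, 0.2]
gripper_width: 0.003
gripper_force: 0.0
t 17.9 q [ 0.67  0.26  1.77 -0.36  0.66  2.25] turn [-0.002 -0.004  0.   ] shift_cm(after turn) [-0.18  0.07  1.6 ] F [-0.4  0.5  0.2] w 0.003 0.0
[0.12584204 0.00073812 0.04958018] 0.30451139804067007 -0.11985818738734466
```

```bash
python3 -m jog '{"plan": [[-0.002,-0.004,0,-0.2,0.1,0.9,-1],[0,0,0,0,0,0.5,-1],[0,0,0,0,0,0.3,-1],[0,0,0,0,0,0.2,-1],[0,0,0,0,0,0,-1]]}'; python3 -c "
from h import *
s=env.sense();print(tr(s['ee_pos']),s['ft_force']@EZ,s['ft_force']@EX)"
```

```text
clock: 18.52
ee_pos: [0.5298, 0.4288, 0.1128]
tool_rot: [[0.845, 0.22, 0.488], [0.191, -0.975, 0.109], [0.5, 0.001, -0.866]]
ft_force: [-4.5, -2.5, 5.4]
gripper_width: 0.004
gripper_force: 3.6
[ 0.12403831 -0.00045486  0.03087787] 7.107070220824956 -1.559039984976614
```

```bash
python3 -m jog '{"plan": [[0,0,0,0,0,0.2,-1],[0,0,0,0,0,0,-1],[0,0,0,-0.4,0,0,-1],[0,0,0,-0.7,0,0,-1],[0,0,0,-0.7,0,0,-1],[0,0,0,-0.7,0,0,-1],[0,0,0,-0.6,0,0,-1],[0,0,0,0,0,0,-1]]}'; python3 -c "
from h import *
s=env.sense();print(tr(s['ee_pos']),s['ft_force']@EZ,s['ft_force']@EX)"
```

```text
clock: 19.52
ee_pos: [0.5043, 0.4232, 0.0956]
tool_rot: [[0.844, 0.22, 0.488], [0.191, -0.975, 0.11], [0.5, 0.001, -0.866]]
ft_force: [-4.7, -1.7, 6.4]
gripper_width: 0.005
gripper_force: 4.0
[ 0.09279942 -0.00030371  0.02913744] 8.028340514669416 -1.1107386049432764
```

```bash
python3 -m jog '{"plan": [[0,0,0,-0.5,0,0,-1],[0,0,0,-0.5,0,0,-1],[0,0,0,-0.5,0,0,-1],[0,0,0,-0.3,0,0,-1],[0,0,0,0,0,0,-1]]}'; python3 -c "
from h import *
s=env.sense();print(tr(s['ee_pos']),s['ft_force']@EZ,s['ft_force']@EX)"; python3 -m jog '{"plan": [[0,0,0,-0.2,0,0,-1],[0,0,0,-0.2,0,0,-1],[0,0,0,0,0,0,-1]]}'; python3 -c "
from h import *
s=env.sense();print(tr(s['ee_pos']),s['ft_force']@EZ,s['ft_force']@EX)"
```

```text
clock: 20.15
ee_pos: [0.4893, 0.4199, 0.0868]
tool_rot: [[0.844, 0.22, 0.488], [0.191, -0.975, 0.11], [0.501, 0.0, -0.866]]
ft_force: [-4.6, -1.7, 6.7]
gripper_width: 0.001
gripper_force: 4.0
[ 0.07517812 -0.00023619  0.02916332] 8.24534322058694 -0.8485407189761722
clock: 20.52
ee_pos: [0.4862, 0.4192, 0.085]
tool_rot: [[0.844, 0.22, 0.489], [0.191, -0.975, 0.11], [0.501, 0.0, -0.865]]
ft_force: [-4.3, -2.4, 7.3]
gripper_width: 0.003
gripper_force: 4.0
[ 0.07145682 -0.00019321  0.02919145] 8.633667961481073 -0.42756231886439666
```

```bash
python3 -m jog '{"plan": [[0,0,0,-0.2,0,0,-1],[0,0,0,0,0,0,-1]]}'; python3 -c "
from h import *
s=env.sense();print(tr(s['ee_pos']),s['ft_force']@EZ,s['ft_force']@EX)"; python3 -m jog '{"plan": [[0,0,0,-0.2,0,0,-1],[0,0,0,0,0,0,-1]]}'; python3 -c "
from h import *
s=env.sense();print(tr(s['ee_pos']),s['ft_force']@EZ,s['ft_force']@EX)
im=env.snapshot('side');cv2.imwrite('pics/g.png',im[:,:,::-1]);b=cv2.imread('pics/g.png',0).astype(int)
f=lambda v:'#' if v<85 else '+' if v<115 else '.'
for r in range(222,252): print(r,''.join(map(f,b[r,296:342])))"
```

```text
clock: 20.78
ee_pos: [0.4856, 0.4191, 0.085]
tool_rot: [[0.843, 0.221, 0.491], [0.191, -0.975, 0.111], [0.503, 0.0, -0.864]]
ft_force: [-2.1, -3.4, 6.1]
gripper_width: 0.008
gripper_force: 3.9
[ 0.07096055 -0.00017725  0.02946958] 6.688199967934366 0.6481857471187396
clock: 21.02
ee_pos: [0.4851, 0.4193, 0.0851]
tool_rot: [[0.842, 0.221, 0.492], [0.19, -0.975, 0.112], [0.505, -0.0, -0.863]]
ft_force: [-0.1, -3.7, 8.7]
gripper_width: 0.005
gripper_force: 3.8
[7.05591650e-02 8.12283731e-05 2.98013977e-02] 7.971316237475259 3.6045016478576395
222 ########++++++++++++..........................
223 ########++++++++++#.........................+#
224 #######+++++++++++........................+###
225 #####+++++++++++++......................+#####
226 ####+.+##+++++++#.........+...........+#######
227 ####+.+####+++++#........##+........+########.
228 ####+++#####+++##.......####......++#######...
229 #####++######+####+..++#####+.#.++#######.....
230 #############+####+++#######+##########.......
231 ##################++++###############.........
232 ####################++#############++...
[... 275 characters left out ...]
###+#############################....
239 ##########################################..+.
240 +#########################################+++.
241 ..########################################++..
242 ...+##########.+###########################+..
243 ....+#########...##########################+..
244 ......########...+######################+###+#
245 .......+###+##+....###########################
246 ........+###+++#+....##################+#+####
247 ..........###++###+..+################++#.+###
248 ...........+###++##+...##############++##++###
249 ............+###+++#++.+#############++..#####
250 ###++.........###++##+..+###########++...#####
251 ########++.....####+++#.+##########+++..+#####
```

The follower is stopped by the row at 8 mm below its first locked position (slide ≈ 5 mm, as expected for six blocks). I let the button up.

```bash
python3 -m jog '{"plan": [[0,0,0,0,0,-0.3,-1],[0,0,0,0,0,-0.4,-1],[0,0,0,0,0,-0.6,-1],[0,0,0,0,0,-3,-1],[0,0,0,0,0,-5,-1],[0,0,0,0,0,-5,-1],[0,0,0,0,0,0,-1],[0,0,0,0,0,0,-1]]}'; python3 -c "
from h import *
im=env.snapshot('side');cv2.imwrite('pics/i.png',im[:,:,::-1]);b=cv2.imread('pics/i.png',0).astype(int);a=cv2.imread('pics/side0.png',0).astype(int)
f=lambda v:'#' if v<85 else '+' if v<115 else '.'
for r in range(222,258): print(r,''.join(map(f,a[r,300:342])),''.join(map(f,b[r,300:342])))
h=cv2.cvtColor(im[205:250,280:330],cv2.COLOR_RGB2HSV);m=cv2.inRange(h,(5,150,120),(20,255,255));uv=np.argwhere(m).mean(0)[::-1]+[280,205];print(uv,m.sum()/255)
p,d=ray('side',*uv);Q=p+d*((O+.022*EZ-p)@EZ)/(d@EZ);print('button',tr(Q),'first .0793')
print(tr(env.sense()['ee_pos']))"
```

```text
clock: 22.08
ee_pos: [0.4122, 0.402, 0.2045]
tool_rot: [[0.845, 0.22, 0.486], [0.192, -0.975, 0.109], [0.498, 0.001, -0.867]]
ft_force: [-0.3, -0.1, -0.4]
gripper_width: 0.008
gripper_force: 0.0
222 .......................................... ###+......................................
223 ....++..................................+# ##+.....................................+#
224 +..+++.+..............................+### #+....................................+###
225 ++.+..++...........+................+##### #+.+...++...........................+#####
226 ##++.++..+........+...............+####### ##++....+.........................+#######
227 ###+++++++##......+.............+########. ###++...+............+..........+########.
228 #####++++####++..#............+########... ####++.+...+++......+..+......+########...
229 ######++####+#..#+........+.+########..... ######++...+##+.+...+++#..+.+########.....
230 #############+.#+........+##+######....... #######++.+#####+..++###++##+######.......
231 #############+##........+###+####......... #########+####++..++####+###+####.........
232 #
[... 1762 characters left out ...]
.####+++#+...+######++++........
252 #########++#####++##+...+####++++......... #########++#####++##+....####++++.........
253 ##################++##+..+##++++.......... ##################++##...++#++++..........
254 ###################+###+.....++........... ###################+###+.....+............
255 ####################++##+....+............ ####################++##+....+............
256 ######################++##.++............. ######################++##.++.............
257 #######################+###++............. #######################+###++.............
[305.8988764  227.06741573] 89.0
button [ 0.07290619 -0.00270416  0.02199903] first .0793
[ 0.06476966 -0.00107432  0.16990421]
```

```bash
python3 -c "
from h import *
print(env.hand_in())"
```

```text
the job is handed in; nothing more can be done
None
```

The blue block is filed sixth behind the row, the follower is down against it and looks locked at about 6 mm, and the job was handed in after about 22 s; no verdict came back, and the final check was on side-camera pixels only.

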